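Put away the loose things of a vaccination place

TASK

Tidy the vaccination place: stand the two vials from the middle of the desk in the wells of the vial cooler and then close the cooler with its cover, seated all round on the ledge. Slip the plaster roll lying in front of you over the pin of the roll stand so that it lies flat on the base, and lay the thermometer from in front of you, display side up, in the notches of its two-saddle rest. The like things at the far right end of the table are not part of the job; end with everything let go and at rest.

Things in the scene. Friction and masses are not known exactly. Their poses are not given: they have to be found in the camera images.
- vial_a: Small glass vial with a violet cap, a cylinder 23 mm in diameter and 49 mm tall, standing upright in the row of things nearest the robot (not one of the group at the table's far right end), 30 g. Origin: centre of its underside; z up along the vial. Same as vial_b; either may go in either well.
- vial_b: Small glass vial with a violet cap, 23 mm in diameter and 49 mm tall, standing upright in the row nearest the robot, 30 g. Origin: centre of its underside; z up along the vial. Same as vial_a.
- plaster_roll: Roll of skin-coloured fixing plaster lying flat on the table in the row nearest the robot: a ring of 52 mm outer diameter, 25 mm high, with an open core 24 mm in diameter through it, 50 g. Origin: centre of its underside; z is the axis of the roll.
- thermometer: White digital thermometer lying display up in the row nearest the robot, 139 mm long along its y (thin tip at +y), 19 mm wide along x, 12 mm high, 30 g. The full-width body reaches from y -70 to about +50 mm. Origin: centre of its underside; z up. In the rest its tip may point either way.
- cooler_cover: White cover of the cooler, a shell standing open side down, 68 (its x) x 112 (its y) x 38 mm high, walls 3 mm (inside 62 x 106, 35 deep). On top a grey bar grip, 14 mm wide along x, 50 mm long along y, from 38 to 54 mm above the lower edge. 110 g. Origin: centre, at the lower edge; z up. Fits either way round.
- vial_cooler: Fixed grey base 82 (its x) x 126 mm (its y), its flat ledge 23 mm high; on it a white core 52 x 96 mm, top 31 mm high. In the core two round wells 32 mm wide, floor 6 mm above the table, at x 0, y -22 and +22 mm; a vial sticks out 24 mm. The cover goes over vials and core (5 mm play each side, long side along y), lower edge on the ledge. Origin: centre of the underside, z up.
- roll_stand: Fixed stand for the roll: dark disc 72 mm wide, 8 mm high, with an upright aluminium pin in its centre, 8 mm in diameter, its round tip 44 mm above the table. The roll goes over the pin and lies on the disc, its lower face 8 mm above the table. Origin: centre of the underside; z is the pin's axis.
- thermometer_rest: Fixed plate 56 (its x) x 124 mm (its y), 6 mm thick, with two black saddles 12 mm thick across it at y -42 and +42 mm. Each has a notch open at the top, floor 17 mm above the table and about 33 mm wide, about 45 mm wide at the horns' tips 35 mm up. The thermometer lies on both floors, length along y; fingers fit between the saddles. Origin: centre of the underside, z up.
Things that resemble listed ones, but are neither listed nor needed, are in the scene too. What is meant by the roll_stand is not pink, and is the larger of those in its own colour.

How it is judged:
By the outcome, as a careful person would: the job done as asked, in the order asked, and still so for the second after the job is handed in, with the robot touching nothing.
It also fails if it takes over 120 s, if anything falls off the work surface, if the arm or the gripper's body presses on something with over 40 N, if the wrist force passes 120 N, or if a joint passes its speed limit or range.

ROBOT

A 6-joint arm with a two-finger parallel gripper is mounted at the origin on a cart in front of the work surface, level with it; the furniture and walls round the work are solid. World frame = base frame: x ahead of the robot, y to its left, z up, the work surface at z = 0. Lengths are in mm, angles in degrees, forces in N, time in s.
With the tool pointing down it reaches from about 350 to 850 mm from the base axis. Payload 8.1 kg.
Tool frame: the origin (TCP) lies at the very end of the fingers, on their centre line; the grasp point (between the pads) lies 19 mm behind it; z points along the fingers, y is the line along which they close (so a half turn about z gives the same grasp; the last joint's range is limited). The gripper opens to 85 mm and grips with 20 to 120 N. Pads are 22 mm wide; open, the fingers measure 114 mm over their backs; the gripper's body (76 mm by 85 mm) begins 54 mm behind the grasp point. The pads swing forward as they close: fully open they stand 13 mm farther back than shut.
Start: joints at [-76.284, 7.471, 85.268, -0, 87.261, -4.893], TCP at [191.492, -568.627, 231.292] pointing down, gripper open.
Joint ranges: [-169.43, 169.43], [-51.17, 129.36], [1.28, 143.12], [-76.62, 256.62], [0, 156.53], [-152.29, 152.29]. Speed limits (degrees/s): [136.94, 136.94, 159.86, 180, 180, 180].

INTERFACE

Orientations are given as [roll, pitch, yaw] about the fixed x, y, z axes, in that order (R = Rz(yaw) Ry(pitch) Rx(roll)).
In Python, from bench import sense, eyes, job, models gives the robot as it stands. The module is installed in compiled form; this text tells all that it offers.
- The arm moves only by the tool apply_moves, never from a script. Its argument "rows" is a list of rows, each a list of 6 numbers: the shift along the tool's x, y, z in mm, then the turn, a rotation vector about the tool's x, y, z in rad. In form: [[dx, dy, dz, rx, ry, rz], ...]. A call has exactly 5 rows; each row shifts and turns the commanded pose from where the row before left it, along the tool's axes as they then stand; what a row does not reach is not made up. A row lasts 1/8 s, in which the tool goes at most 62.5 mm and 10.7 degrees, less where a joint would pass 70% of its speed; a pose out of reach is approached as far as the arm can. A call is refused whole if a number of a shift passes 62.5 or a number of a turn 0.188, either way. A call with a gripper value outside its range is refused whole. "fingers" is the finger opening in mm, from 0 to 85.4, set as the call begins (left out, the last holds). The fingers move at their own pace and stop on an object; "grip_force" is the grip in N (left out, the last holds). Time passes only in rows, so rows that do not move let the fingers close, or fill a call up. It gives the time, the measured TCP pose, the force, the opening and the grip force at its end, in the units of the state.
- sense(): the state, without advancing time (a new reading comes with each control period).
- eyes.snapshot(name): name is "scene" or "top" or "wrist"; returns (picture, depth): 384x512x3 uint8, red, green, blue; 384x512 float32, mm along the optical axis (not along the pixel's ray), 0 where there is no reading.
- eyes.get_calibration(name): a dict with "intrinsics" (3x3 intrinsics, pixels), "R" (3x3) and "t" (3): a world point X has camera coordinates R X + t; the wrist camera has in their place "mount" (4x4, takes a point from camera to tool coordinates, whose origin is the TCP and whose axes are the flange's). Camera axes: x right, y down, z forward; pixel columns grow to the right and rows downward; lengths in mm; the calibration is good to about 2 mm. A picture is of the moment at which its call begins: read the wrist's pose just before it. get_calibration takes no time and is no camera call.
- job.hand_in(): hands the job in; it is judged then, once.
Trained networks look in the newest picture that a camera, given by its name, has taken for a name from the list of things; names that differ only in an ending like _2 or _b are one class to them, and where a whole thing is asked for, a point or a joint stands for the part that bears it (a point fixed in the world has none). Each returns a list of dicts, best first, with "confidence" (0 to 1); they miss things now and then, are a little off and sometimes report something else, mostly with a low value. They report only what shows in the picture. A call takes as long as a camera call. They do not tell look-alikes from the thing itself.
- models.boxes_of(name, camera): "xyz" ([x, y, z] in mm, in world coordinates, good to about 4 mm: the middle of the surface that is visible of it).
- models.cut_out(name, camera): "pixels" (384x512 bool, what is visible of it).
- models.place_of(name, camera): "xyz" ([x, y, z] in mm, in world coordinates, good to about 4 mm: a listed point, or the origin of a listed thing).
The state is a dict: "time": time; "joint_pos": joint angles; "qd": joint speeds; "joint_efforts": joint torques, N m; "tool_pos": TCP position; "tcp_rot": TCP orientation; "ft_force": force on the tool from outside, world axes, zero at the start; "wrist_torque": the same for the moment, N m; "finger_gap": finger opening in mm; "grip_force": force on a finger pad.
Only numpy, scipy, OpenCV 4.12 (cv2) and the standard library are available. Lean on these libraries where they do the work, as an engineer would, in place of code of your own. Each camera call takes 0.05 s, during which the arm holds its last target. There are 200 camera calls.

## Working session

There is one attempt and no reset: what is moved stays moved. The work goes in short steps, Python scripts to look and compute and a tool call to move; the robot and the scene stay as the last step left them, time stands still between calls to the robot, and variables do not carry over. Pictures are saved under pics/ and viewed, at most 14 in all, crops included, and the job is handed in when it is done.

Besides the shell and the picture viewer there is one more tool, called after "Request:" by a JSON object that holds its "api" and its "payload", one argument or row to a line. apply_moves: Moves the arm, as the interface text tells. Its arguments: {"type":"object","properties":{"rows":{"type":"array"},"fingers":{"type":"number"},"grip_force":{"type":"number"}},"required":["rows"]}

```bash
mkdir -p pics
cat > h.py <<'E'
import numpy as np, cv2
from bench import sense, eyes, job, models
def snap(cam,fn=None):
    s=sense(); p,d=eyes.snapshot(cam)
    if fn: cv2.imwrite('pics/'+fn,p[:,:,::-1])
    return s,p,d
E
python3 - <<'E'
from h import *
print(sense())
for c in('scene','top'):
    s,p,d=snap(c,c+'0.png')
    k=eyes.get_calibration(c);print(c,k)
    for n in ['vial_a','plaster_roll','thermometer','cooler_cover','vial_cooler','roll_stand','thermometer_rest']:
        print(n,[(np.round(r['xyz']),round(r['confidence'],2)) for r in models.place_of(n,c)])
print(eyes.get_calibration('wrist'))
E
```

```text
{'time': 0.0, 'joint_pos': array([-7.62841589e+01,  7.51516467e+00,  8.53300849e+01, -8.41655007e-04,
        8.72614081e+01, -4.89168256e+00]), 'qd': array([ 0.07880355,  0.02113228,  0.02237854,  0.00310822,  0.02888305,
       -0.03646999]), 'joint_efforts': array([ 1.03943315e-03, -5.69406009e+01, -5.00549912e+01, -2.48829483e-04,
        1.48976332e-02,  4.23762486e-06]), 'tool_pos': array([ 191.34796344, -568.0848858 ,  230.23612202]), 'tcp_rot': array([-1.79893659e+02, -8.25738193e-03,  1.86075570e+01]), 'ft_force': array([-0.56000101,  0.51814725, -0.17526579]), 'wrist_torque': array([-0.03936114,  0.01472624,  0.01689439]), 'grip_force': 0.0, 'finger_gap': 85.52869945800963}
scene {'intrinsics': array([[366.37276083,   0.        , 255.9418994 ],
       [  0.        , 366.37276083, 192.47426954],
       [  0.        ,   0.        ,   1.        ]]), 'R': array([[-0.84218515, -0.53894592, -0.01616998],
       [-0.23222413,  0.38962471, -0.8912152 ],
       [ 0.48661702, -0.74681315, -0.4532924 ]]), 't': array([473.55513373, 176.75040392, 797.31040155])}
vial_a [(array([441., 33
[... 1223 characters left out ...]
0.69)]
roll_stand [(array([714., 205.,  -2.]), 0.78), (array([599., 260.,   2.]), 0.63), (array([496., 250.,   2.]), 0.51)]
thermometer_rest [(array([ 604., -267.,    1.]), 0.98)]
{'intrinsics': array([[326.03962472,   0.        , 257.76508186],
       [  0.        , 326.03962472, 189.44220386],
       [  0.        ,   0.        ,   1.        ]]), 'mount': array([[ 5.29557561e-04, -9.46551896e-01, -3.22551126e-01,
         8.32294613e+01],
       [ 9.99999689e-01,  3.12549405e-04,  7.24577114e-04,
        -5.11538465e-01],
       [-5.85036679e-04, -3.22551409e-01,  9.46551766e-01,
        -1.42866476e+02],
       [ 0.00000000e+00,  0.00000000e+00,  0.00000000e+00,
         1.00000000e+00]])}
```

View pics/scene0.png

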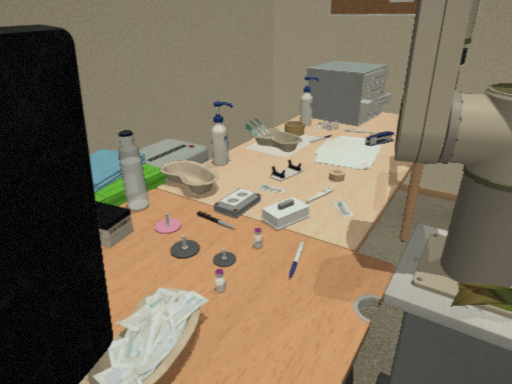

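View pics/top0.png

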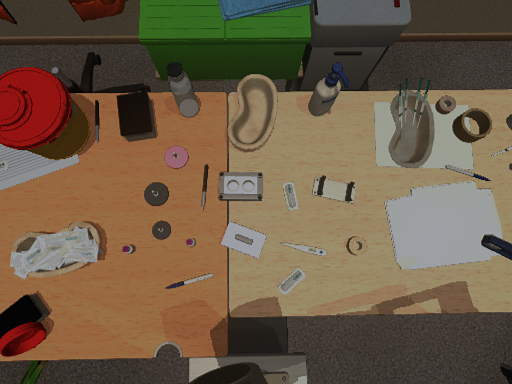

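The scene picture shows the two vials at (258,238) and (220,281), the cover at (286,213), the cooler at (238,201), the rest at (287,172), the roll at (337,176) and the thermometer at (320,195). The larger dark stand is at (185,248), next to a pink one and a smaller dark one. The top picture shows the same layout, with the larger dark stand at (156,194), the cooler at (241,186) and the rest at (335,189).

```bash
cat >> h.py <<'E'
from scipy.spatial.transform import Rotation as Ro
def cloud(cam,s,d):
    k=eyes.get_calibration(cam);K=k['intrinsics']
    v,u=np.mgrid[:384,:512]
    c=np.stack([(u-K[0,2])/K[0,0]*d,(v-K[1,2])/K[1,1]*d,d],-1)
    if cam=='wrist':
        M=k['mount'];t=c@M[:3,:3].T+M[:3,3]
        R=Ro.from_euler('xyz',s['tcp_rot'],degrees=True).as_matrix()
        w=t@R.T+s['tool_pos']
    else: w=(c-k['t'])@k['R']
    w[d<=0]=np.nan
    return w
def fit(w,xy,r,z0,z1):
    m=(np.hypot(w[...,0]-xy[0],w[...,1]-xy[1])<r)&(w[...,2]>z0)&(w[...,2]<z1)
    q=w[m].astype(np.float32)
    if len(q)<5: return None
    (cx,cy),(a,b),t=cv2.minAreaRect(q[:,:2])
    if a<b: a,b,t=b,a,t+90
    t=(t+90)%180-90   # long-axis angle from world x
    return dict(n=len(q),c=np.round([cx,cy],1),med=np.round(np.median(q,0),1),size=np.round([a,b],1),long_ang=round(t,1))
T=[('vial1',(457,157),30,30,60),('vial2',(443,330),30,30,60),('roll',(440,-317),45,18,32),('therm',(440,-160),90,7,16),
 ('cover',(460,10),85,32,42),('grip',(460,10),60,48,60),('base',(616,16),95,18,27),('core',(616,16),75,28,36),
 ('disc',(599,262),55,4,13),('pin',(599,262),40,25,55),('rest',(605,-266),90,3,10),('saddles',(605,-266),90,22,42)]
E
python3 - <<'E'
from h import *
for c in['top','scene']:
    s,p,d=snap(c);w=cloud(c,s,d)
    print(c,[np.nanmedian(w[(abs(w[...,0]-x)<12)&(abs(w[...,1]-y)<12)][:,2]).round(1) for x,y in((520,-160),(520,90),(450,250),(450,-240))])
    for t in T: print(t[0],fit(w,*t[1:]))
E
```

```text
top [np.float64(0.5), np.float64(0.2), np.float64(0.5), np.float64(0.5)]Traceback (most recent call last):
  File "<stdin>", line 5, in <module>
  File "h.py", line 23, in fit
    (cx,cy),(a,b),t=cv2.minAreaRect(q[:,:2])
                    ~~~~~~~~~~~~~~~^^^^^^^^^
cv2.error: OpenCV(4.12.0) /io/opencv/modules/imgproc/src/convhull.cpp:143: error: (-215:Assertion failed) total >= 0 && (depth == CV_32F || depth == CV_32S) in function 'convexHull'
```

```bash
sed -i 's/minAreaRect(q\[:,:2\])/minAreaRect(q[:,:2].copy())/' h.py
python3 - <<'E'
from h import *
for c in['top','scene']:
    s,p,d=snap(c);w=cloud(c,s,d)
    print(c)
    for t in T: print(t[0],fit(w,*t[1:]))
E
```

```text
top
vial1 {'n': 52, 'c': array([458.4, 154.8]), 'med': array([456.4, 154.5,  47.3], dtype=float32), 'size': array([19.4, 17.6]), 'long_ang': -1.5}
vial2 {'n': 60, 'c': array([442.1, 327.8]), 'med': array([440.5, 324.9,  46.7], dtype=float32), 'size': array([19.9, 19.2]), 'long_ang': 89.0}
roll {'n': 234, 'c': array([ 440.8, -314.6]), 'med': array([ 441.1, -314.1,   25.1], dtype=float32), 'size': array([51.4, 50.8]), 'long_ang': 50.5}
therm {'n': 262, 'c': array([ 398.5, -155.4]), 'med': array([ 432.4, -168.9,   10.5], dtype=float32), 'size': array([135.5,  95. ]), 'long_ang': 81.1}
cover {'n': 879, 'c': array([462.7,   6.4]), 'med': array([461.9,   6.7,  38.4], dtype=float32), 'size': array([111.7,  67.9]), 'long_ang': 68.5}
grip {'n': 93, 'c': array([462.6,   6.1]), 'med': array([461.9,   6.8,  54.1], dtype=float32), 'size': array([49.2, 13.8]), 'long_ang': 68.8}
base {'n': 620, 'c': array([618.9,  14.1]), 'med': array([610.5,  14.2,  23.4], dtype=float32), 'size': array([123.1,  81.7]), 'long_ang': 88.9}
core {'n': 388, 'c': array([625.4,   7.9]), 'med': array([618.9,  13.9,  31.4]
[... 1701 characters left out ...]
ay([619.8,  13.9]), 'med': array([620.1,  17.1,  30.2], dtype=float32), 'size': array([97.4, 55. ]), 'long_ang': 88.3}
disc {'n': 382, 'c': array([600.5, 264. ]), 'med': array([596.8, 267.7,   7.2], dtype=float32), 'size': array([68. , 67.4]), 'long_ang': 42.6}
pin {'n': 22, 'c': array([600. , 263.8]), 'med': array([599.5, 264.4,  36.5], dtype=float32), 'size': array([7.3, 4.4]), 'long_ang': 58.7}
rest {'n': 172, 'c': array([ 606.2, -259.7]), 'med': array([ 600.2, -259.7,    5.4], dtype=float32), 'size': array([121.3,  57.7]), 'long_ang': 77.3}
saddles {'n': 50, 'c': array([ 604.7, -262.3]), 'med': array([ 613.7, -231.9,   28.9], dtype=float32), 'size': array([99.6, 57.6]), 'long_ang': 76.1}
```

```bash
cat >> h.py <<'E'
def plan(*wps,step=50,s=None):
    """wps: (x,y,z,yaw[,step]); prints rows in the tool axes, in calls of 5"""
    s=s or sense(); p=np.array(s['tool_pos']); yaw=s['tcp_rot'][2]; rows=[]
    for wp in wps:
        st=wp[4] if len(wp)>4 else step
        q=np.array(wp[:3],float); dy=(wp[3]-yaw+180)%360-180
        n=max(1,int(np.ceil(max(np.linalg.norm(q-p)/st,abs(dy)/9))))
        for i in range(n):
            c,t=np.cos(np.radians(yaw)),np.sin(np.radians(yaw))
            d=(q-p)/(n-i); 
            r=np.round([c*d[0]+t*d[1],t*d[0]-c*d[1],-d[2]],1)
            rz=round(-np.radians(dy/n),3)
            p=p+[c*r[0]+t*r[1],t*r[0]-c*r[1],-r[2]]; yaw-=np.degrees(rz)
            rows.append([*r.tolist(),0,0,rz])
    while len(rows)%5: rows.append([0]*6)
    for i in range(0,len(rows),5): print(str(rows[i:i+5]).replace('-0.0,','0,').replace('.0,',',').replace(' ',''))
def st():
    s=sense(); print('t',s['time'],'pos',np.round(s['tool_pos'],1),'rot',np.round(s['tcp_rot'],2),'F',np.round(s['ft_force'],1),'gap',round(s['finger_gap'],1),'grip',round(s['grip_force'],1),'q',np.round(s['joint_pos'],1))
E
python3 - <<'E'
from h import *
s,p,d=snap('wrist','w0.png')
k=eyes.get_calibration('wrist');K=k['intrinsics'];M=k['mount']
v,u=np.mgrid[:384,:512]
c=np.stack([(u-K[0,2])/K[0,0]*d,(v-K[1,2])/K[1,1]*d,d],-1)@M[:3,:3].T+M[:3,3]
m=(d>0)&(abs(c[...,0])<20)&(abs(c[...,1])<70)&(c[...,2]<40)
q=c[m];print(len(q), q.min(0),q.max(0))
for lo in range(-60,60,10):
    z=q[(q[:,1]>=lo)&(q[:,1]<lo+10)]
    if len(z):print(lo,len(z),z.max(0).round(1))
plan((420,-290,230,75))
E
```

```text
28660 [-11.42024706 -69.9818336  -87.8141151 ] [ 18.9968037   69.99585992 -12.46951995]
-60 2454 [ 14.9 -50.  -19.5]
-50 4192 [ 18.  -40.  -12.8]
-40 1723 [ 19.  -30.  -62.6]
-30 1059 [ 18.7 -20.  -73.6]
-20 771 [ 17.8 -10.  -72.3]
-10 848 [ 12.6  -0.1 -71.7]
0 866 [ 13.   10.  -72.1]
10 741 [ 18.6  20.  -72.4]
20 1168 [ 18.7  30.  -73. ]
30 1687 [ 18.7  40.  -61.4]
40 4216 [ 17.3  50.  -12.5]
50 2680 [ 14.6  60.  -19.9]
[[38.2,-23.9,0.2,0,0,np.float64(-0.123)],[40.8,-19,0.2,0,0,np.float64(-0.123)],[42.9,-13.9,0.1,0,0,np.float64(-0.123)],[44.2,-8.5,0.2,0,0,np.float64(-0.123)],[44.9,-3,0.1,0,0,np.float64(-0.123)]]
[[45,2.5,0.2,0,0,np.float64(-0.123)],[44.3,8,0.1,0,0,np.float64(-0.123)],[43,13.4,0.2,0,0,np.float64(-0.123)],[0,0,0,0,0,0],[0,0,0,0,0,0]]
```

Request:
{"api": "apply_moves", "payload": {
  "rows": [
    [38,-24,0,0,0,-0.123],
    [41,-19,0,0,0,-0.123],
    [43,-14,0,0,0,-0.123],
    [44,-8.5,0,0,0,-0.123],
    [45,-3,0,0,0,-0.123]
  ],
  "fingers": 85
}}

```text
time: 1.62
tool_pos: [335.0, -393.2, 231.5]
tcp_rot: [180.0, 0.0, 54.1]
ft_force: [0.5, -0.8, -0.1]
finger_gap: 85.0
grip_force: 0.0
```

Request:
{"api": "apply_moves", "payload": {
  "rows": [
    [45,2.5,0,0,0,-0.123],
    [44,8,0,0,0,-0.123],
    [43,13.5,0,0,0,-0.123],
    [0,0,0,0,0,0],
    [0,0,0,0,0,0]
  ]
}}

```text
time: 2.25
tool_pos: [419.6, -290.4, 231.3]
tcp_rot: [-180.0, 0.0, 75.0]
ft_force: [-0.7, -0.8, 0.1]
finger_gap: 85.2
grip_force: 0.0
```

```bash
sed -i 's/rz=round(-np.radians(dy\/n),3)/rz=float(round(-np.radians(dy\/n),3))/' h.py
python3 - <<'E'
from h import *
st();s,p,d=snap('wrist','w1.png');w=cloud('wrist',s,d)
for t in T: print(t[0],fit(w,*t[1:]))
q=models.cut_out('thermometer','wrist')
for r in q:
    x=w[r['pixels']];x=x[np.isfinite(x[:,0])].astype(np.float32);a=cv2.minAreaRect(x[:,:2].copy());print(r['confidence'],len(x),a,np.median(x,0))
E
```

```text
t 2.25 pos [ 419.6 -290.4  231.3] rot [-1.7999e+02  3.0000e-02  7.4960e+01] F [-0.7 -0.8  0.1] gap 85.2 grip 0.0 q [-40.4  -6.5  99.3  -0.   87.2 -25.4]
vial1 None
vial2 None
roll {'n': 1387, 'c': array([ 439.9, -314.5]), 'med': array([ 440.3, -313.4,   25.3], dtype=float32), 'size': array([51.5, 51.4]), 'long_ang': 76.7}
therm {'n': 1933, 'c': array([ 395.5, -177. ]), 'med': array([ 429.6, -173.1,   10.5], dtype=float32), 'size': array([95.9, 94.8]), 'long_ang': 83.5}
cover None
grip None
base None
core None
disc None
pin None
rest {'n': 5063, 'c': array([ 593.2, -258.1]), 'med': array([ 604.5, -258.8,    6.3], dtype=float32), 'size': array([131.1, 129.3]), 'long_ang': -22.4}
saddles {'n': 610, 'c': array([ 604.9, -263. ]), 'med': array([ 617.3, -231.6,   33.1], dtype=float32), 'size': array([95.6, 57.5]), 'long_ang': 76.2}
0.69 1552 ((431.5386657714844, -181.02767944335938), (95.62615966796875, 18.609268188476562), 77.36820220947266) [ 432.15802  -182.22433    10.688086]
```

View pics/w1.png

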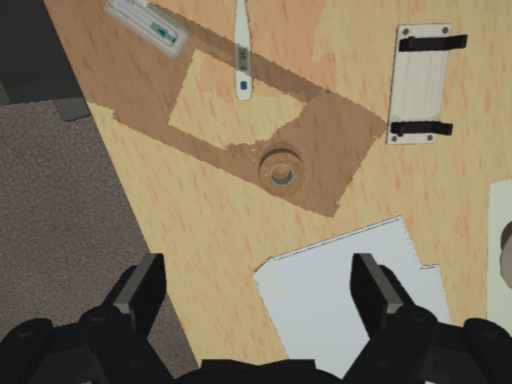

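The roll is at (282,172). The thermometer is at (243,50), tip toward the top and body end at (243,97). The rest is at (420,85), with its notches clear.

Run:
```python
from h import *
plan((440,-314,60,75),(440,-314,5,75,30))
```

```text
[[-4.2,6.5,42.8,0,0,-0.001],[-4.2,6.5,42.8,0,0,-0.001],[-4.2,6.5,42.9,0,0,-0.001],[-4.2,6.5,42.8,0,0,-0.001],[0,0,27.5,0,0,0.001]]
[[0,0,27.5,0,0,0.001],[0,0,0,0,0,0],[0,0,0,0,0,0],[0,0,0,0,0,0],[0,0,0,0,0,0]]
```

Request:
{"api": "apply_moves", "payload": {
  "rows": [
    [-4.3,6.5,43,0,0,0],
    [-4.3,6.5,43,0,0,0],
    [-4.3,6.5,43,0,0,0],
    [-4.3,6.5,43,0,0,0],
    [0,0,27,0,0,0]
  ]
}}

```text
time: 2.98
tool_pos: [438.8, -314.1, 29.8]
tcp_rot: [-179.9, -0.1, 74.8]
ft_force: [-0.1, -0.3, 1.0]
finger_gap: 84.7
grip_force: 0.0
```

Request:
{"api": "apply_moves", "payload": {
  "rows": [
    [0,0,27,0,0,0],
    [0,0,0,0,0,0],
    [0,0,0,0,0,0],
    [0,0,0,0,0,0],
    [0,0,0,0,0,0]
  ]
}}

```text
time: 3.6
tool_pos: [441.2, -314.2, 6.6]
tcp_rot: [179.9, 0.1, 75.0]
ft_force: [-1.1, -0.3, 0.1]
finger_gap: 85.0
grip_force: 0.0
```

Request:
{"api": "apply_moves", "payload": {
  "rows": [
    [0,0,0,0,0,0],
    [0,0,0,0,0,0],
    [0,0,0,0,0,0],
    [0,0,0,0,0,0],
    [0,0,0,0,0,0]
  ],
  "fingers": 40,
  "grip_force": 30
}}

```text
time: 4.22
tool_pos: [440.8, -313.6, 5.9]
tcp_rot: [180.0, 0.0, 75.0]
ft_force: [-2.1, 0.9, 5.5]
finger_gap: 51.7
grip_force: 31.1
```

Run:
```python
from h import *
st()
plan((440,-314,150,75),(601,262,150,75),(601,262,90,75,40))
```

```text
t 4.225 pos [ 440.8 -313.6    5.9] rot [1.7997e+02 1.0000e-02 7.5000e+01] F [-2.1  0.9  5.5] gap 51.7 grip 31.1 q [-40.9  11.7 105.6  -0.   62.6 -25.9]
[[-0.2,-0.2,-48,0,0,-0.0],[-0.2,-0.2,-48,0,0,-0.0],[-0.2,-0.2,-48.1,0,0,-0.0],[49.8,0.5,0,0,0,-0.0],[49.8,0.5,0,0,0,-0.0]]
[[49.8,0.5,0,0,0,-0.0],[49.9,0.5,0,0,0,-0.0],[49.8,0.5,0,0,0,-0.0],[49.9,0.6,0,0,0,-0.0],[49.8,0.5,0,0,0,-0.0]]
[[49.9,0.6,0,0,0,-0.0],[49.8,0.5,0,0,0,-0.0],[49.9,0.6,0,0,0,-0.0],[49.8,0.5,0,0,0,-0.0],[49.9,0.6,0,0,0,-0.0]]
[[0,0,30,0,0,-0.0],[0,0,30,0,0,-0.0],[0,0,0,0,0,0],[0,0,0,0,0,0],[0,0,0,0,0,0]]
```

Request:
{"api": "apply_moves", "payload": {
  "rows": [
    [0,0,-48,0,0,0],
    [0,0,-48,0,0,0],
    [0,0,-48,0,0,0],
    [40,0.5,0,0,0,0],
    [50,0.5,0,0,0,0]
  ]
}}

```text
time: 4.85
tool_pos: [465.2, -226.8, 150.3]
tcp_rot: [179.9, 0.0, 74.9]
ft_force: [0.5, 0.4, -0.9]
finger_gap: 52.3
grip_force: 32.0
```

Request:
{"api": "apply_moves", "payload": {
  "rows": [
    [50,0.5,0,0,0,0],
    [50,0.5,0,0,0,0],
    [50,0.5,0,0,0,0],
    [50,0.5,0,0,0,0],
    [50,0.5,0,0,0,0]
  ]
}}

```text
time: 5.48
tool_pos: [532.0, 15.7, 149.2]
tcp_rot: [180.0, 0.0, 75.0]
ft_force: [0.8, 0.5, -0.6]
finger_gap: 52.4
grip_force: 32.0
```

Request:
{"api": "apply_moves", "payload": {
  "rows": [
    [50,0.5,0,0,0,0],
    [50,0.5,0,0,0,0],
    [50,0.5,0,0,0,0],
    [50,0.5,0,0,0,0],
    [40,0.5,0,0,0,0]
  ]
}}

```text
time: 6.1
tool_pos: [596.5, 247.2, 148.9]
tcp_rot: [-180.0, 0.0, 75.0]
ft_force: [0.1, 0.4, -0.4]
finger_gap: 51.6
grip_force: 32.0
```

Request:
{"api": "apply_moves", "payload": {
  "rows": [
    [18,0,20,0,0,0],
    [0,0,30,0,0,0],
    [0,0,0,0,0,0],
    [0,0,0,0,0,0],
    [0,0,0,0,0,0]
  ]
}}

```text
time: 6.72
tool_pos: [602.3, 262.6, 101.3]
tcp_rot: [179.9, -0.1, 75.0]
ft_force: [-0.3, -0.4, -1.1]
finger_gap: 52.2
grip_force: 32.0
```

Run:
```python
from h import *
st();s,p,d=snap('wrist','w2.png');w=cloud('wrist',s,d)
for t in T: print(t[0],fit(w,*t[1:]))
# held ring
m=(np.hypot(w[...,0]-s['tool_pos'][0],w[...,1]-s['tool_pos'][1])<40)&(abs(w[...,2]-s['tool_pos'][2])<30)
print(m.sum(), np.nanmin(w[m],0),np.nanmax(w[m],0))
print(models.place_of('plaster_roll','wrist'))
st2=snap('top');w=cloud('top',st2[0],st2[2]);
print(models.place_of('plaster_roll','top'))
```

```text
t 6.725 pos [602.3 262.6 101.3] rot [ 1.7987e+02 -9.0000e-02  7.4960e+01] F [-0.3 -0.4 -1.1] gap 52.2 grip 32.0 q [19.1 21.1 83.2 -0.  75.5 34.1]
vial1 {'n': 180, 'c': array([463.3, 153.2]), 'med': array([464.7, 154.7,  46. ], dtype=float32), 'size': array([13.5,  8.6]), 'long_ang': 40.0}
vial2 {'n': 539, 'c': array([446.4, 327.1]), 'med': array([448.5, 327.8,  33.6], dtype=float32), 'size': array([22.1, 12.9]), 'long_ang': 64.5}
roll None
therm None
cover None
grip None
base {'n': 93, 'c': array([658.1,  71.1]), 'med': array([658.2,  73.1,  23.1], dtype=float32), 'size': array([10.9,  7.1]), 'long_ang': 80.8}
core None
disc {'n': 4790, 'c': array([603.1, 269.5]), 'med': array([605.8, 271.9,   8.2], dtype=float32), 'size': array([70.8, 57.1]), 'long_ang': -14.1}
pin {'n': 104, 'c': array([602.3, 264.8]), 'med': array([602.5, 265.9,  33.5], dtype=float32), 'size': array([7.9, 4.2]), 'long_ang': -20.9}
rest None
saddles None
12822 [566.05774742 235.40690524  95.1473607 ] [642.12101582 287.74585968 131.26374606]
[]
[{'xyz': [601.1, 258.0, 95.9], 'confidence': 0.64}, {'xyz': [600.6, 260.1, 2.4], 'confidence': 0.28}]
```

View pics/w2.png

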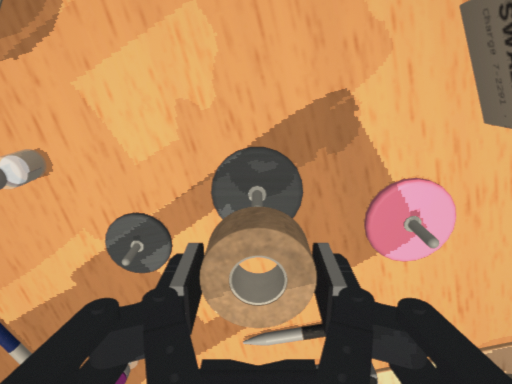

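The roll is held level at (258,265), over the larger dark stand at (257,190). The smaller dark stand and the pink one are beside it. The roll is centred on the pin to within about 2 mm, so I lower it.

Request:
{"api": "apply_moves", "payload": {
  "rows": [
    [0,0,25,0,0,0],
    [0,0,25,0,0,0],
    [0,0,18,0,0,0],
    [0,0,12,0,0,0],
    [0,0,6,0,0,0]
  ]
}}

```text
time: 7.55
tool_pos: [601.0, 262.5, 13.7]
tcp_rot: [-180.0, 0.0, 75.0]
ft_force: [-19.6, -7.8, 38.7]
finger_gap: 52.2
grip_force: 35.5
```

Request:
{"api": "apply_moves", "payload": {
  "rows": [
    [0,0,0,0,0,0],
    [0,0,0,0,0,0],
    [0,0,0,0,0,0],
    [0,0,0,0,0,0],
    [0,0,0,0,0,0]
  ]
}}

```text
time: 8.18
tool_pos: [601.8, 262.8, 14.0]
tcp_rot: [179.9, -0.0, 75.0]
ft_force: [0.9, 0.2, 2.9]
finger_gap: 51.7
grip_force: 32.3
```

Request:
{"api": "apply_moves", "payload": {
  "rows": [
    [0,0,0,0,0,0],
    [0,0,0,0,0,0],
    [0,0,0,0,0,0],
    [0,0,-10,0,0,0],
    [0,0,-30,0,0,0]
  ],
  "fingers": 80
}}

```text
time: 8.8
tool_pos: [599.5, 262.0, 52.0]
tcp_rot: [-179.8, 0.1, 75.0]
ft_force: [0.6, 0.7, 0.9]
finger_gap: 80.1
grip_force: 0.0
```

Request:
{"api": "apply_moves", "payload": {
  "rows": [
    [0,0,-50,0,0,-0.06],
    [0,0,-50,0,0,-0.06],
    [-20,-30,-45,0,0,-0.06],
    [-20,-45,-45,0,0,-0.06],
    [0,-25,0,0,0,0]
  ]
}}

```text
time: 9.43
tool_pos: [501.0, 232.3, 246.5]
tcp_rot: [179.5, -0.2, 88.8]
ft_force: [0.4, -0.2, -0.2]
finger_gap: 80.3
grip_force: 0.0
```

Request:
{"api": "apply_moves", "payload": {
  "rows": [
    [0,0,0,0,0,0],
    [0,0,0,0,0,0],
    [0,0,0,0,0,0],
    [0,0,0,0,0,0],
    [0,0,0,0,0,0]
  ],
  "fingers": 50
}}

```text
time: 10.05
tool_pos: [500.3, 232.3, 240.0]
tcp_rot: [-180.0, 0.0, 88.7]
ft_force: [-0.6, -0.8, -0.1]
finger_gap: 50.1
grip_force: 0.0
```

Run:
```python
from h import *
st();s,p,d=snap('wrist','w3.png');w=cloud('wrist',s,d)
for t in T[:2]+T[8:10]: print(t[0],fit(w,t[1],t[2],45 if 'vial' in t[0] else t[3],t[4]))
print('roll on disc',fit(w,(600,262),45,28,37))
print(models.place_of('vial_a','wrist'))
```

```text
t 10.05 pos [500.3 232.3 240. ] rot [-1.7996e+02  2.0000e-02  8.8730e+01] F [-0.6 -0.8 -0.1] gap 50.1 grip 0.0 q [19.6 -0.2 92.4  0.  87.9 20.9]
vial1 {'n': 185, 'c': array([457.3, 156.9]), 'med': array([457.5, 158. ,  49.1], dtype=float32), 'size': array([16.8, 16.1]), 'long_ang': -58.0}
vial2 {'n': 272, 'c': array([441.3, 329. ]), 'med': array([441.4, 329. ,  49. ], dtype=float32), 'size': array([16.1, 16.1]), 'long_ang': 88.3}
disc {'n': 1207, 'c': array([598.5, 264.4]), 'med': array([589.5, 275. ,   8.1], dtype=float32), 'size': array([70.9, 65.4]), 'long_ang': 58.0}
pin {'n': 1693, 'c': array([600.7, 261.8]), 'med': array([600. , 263. ,  33.2], dtype=float32), 'size': array([51.4, 51. ]), 'long_ang': -44.1}
roll on disc {'n': 1581, 'c': array([600.7, 261.7]), 'med': array([600.3, 263. ,  33.2], dtype=float32), 'size': array([51.3, 51. ]), 'long_ang': -44.1}
[{'xyz': [454.5, 154.1, -2.2], 'confidence': 0.95}, {'xyz': [440.4, 330.4, -1.4], 'confidence': 0.81}]
```

View pics/w3.png

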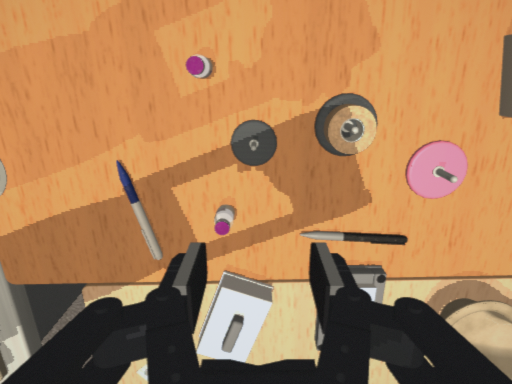

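The roll lies flat on the larger dark stand at (346,128), its top at 33 mm. The vials are at (199,66) and (224,220), and nothing stands close to either.

Run:
```python
from h import *
plan((441.3,329,90,88.7),(441.3,329,29,88.7,30))
```

```text
[[23.8,-15.3,37.5,0,0,0.0],[23.9,-15.2,37.6,0,0,0.0],[23.8,-15.3,37.5,0,0,0.0],[23.9,-15.2,37.6,0,0,0.0],[0,0,20.3,0,0,0.0]]
[[0,0,20.3,0,0,0.0],[0,0,20.4,0,0,0.0],[0,0,0,0,0,0],[0,0,0,0,0,0],[0,0,0,0,0,0]]
```

Request:
{"api": "apply_moves", "payload": {
  "rows": [
    [23.8,-15.3,37.5,0,0,0],
    [23.9,-15.2,37.5,0,0,0],
    [23.8,-15.3,37.5,0,0,0],
    [23.9,-15.2,37.5,0,0,0],
    [0,0,0,0,0,0]
  ]
}}

```text
time: 10.78
tool_pos: [437.7, 328.8, 86.6]
tcp_rot: [-179.6, 0.2, 88.9]
ft_force: [-0.7, -0.9, 0.5]
finger_gap: 50.1
grip_force: 0.0
```

Request:
{"api": "apply_moves", "payload": {
  "rows": [
    [0,0,22,0,0,0],
    [0,0,22,0,0,0],
    [0,0,17,0,0,0],
    [0,0,0,0,0,0],
    [0,0,0,0,0,0]
  ]
}}

```text
time: 11.4
tool_pos: [442.0, 329.2, 30.6]
tcp_rot: [179.9, -0.0, 88.7]
ft_force: [0.2, 0.2, 0.1]
finger_gap: 49.7
grip_force: 0.0
```

Request:
{"api": "apply_moves", "payload": {
  "rows": [
    [0,0,0,0,0,0],
    [0,0,0,0,0,0],
    [0,0,0,0,0,0],
    [0,0,0,0,0,0],
    [0,0,0,0,0,0]
  ],
  "fingers": 12,
  "grip_force": 25
}}

```text
time: 12.02
tool_pos: [441.9, 329.5, 30.5]
tcp_rot: [179.9, -0.1, 88.7]
ft_force: [-1.4, -0.4, 6.1]
finger_gap: 21.9
grip_force: 24.5
```

Run:
```python
from h import *
st()
plan((441.3,329,180,88.7),(619.5,110,180,88.7))
```

```text
t 12.025 pos [441.9 329.5  30.5] rot [ 1.7992e+02 -5.0000e-02  8.8750e+01] F [-1.4 -0.4  6.1] gap 21.9 grip 24.5 q [ 31.4  10.9 103.5  -0.   65.4  32.6]
[[-0.2,-0.2,-49.8,0,0,0.0],[-0.2,-0.2,-49.9,0,0,0.0],[-0.1,-0.2,-49.8,0,0,0.0],[-35.8,30.5,0,0,0,0.0],[-35.9,30.5,0,0,0,0.0]]
[[-35.8,30.5,0,0,0,0.0],[-35.9,30.5,0,0,0,0.0],[-35.8,30.5,0,0,0,0.0],[-35.9,30.5,0,0,0,0.0],[0,0,0,0,0,0]]
```

Request:
{"api": "apply_moves", "payload": {
  "rows": [
    [0,0,-50,0,0,0],
    [0,0,-50,0,0,0],
    [0,0,-50,0,0,0],
    [-35.8,30.5,0,0,0,0],
    [-35.8,30.5,0,0,0,0]
  ]
}}

```text
time: 12.65
tool_pos: [501.5, 255.9, 180.7]
tcp_rot: [179.9, -0.0, 88.8]
ft_force: [0.4, 0.3, -0.7]
finger_gap: 21.9
grip_force: 24.7
```

Request:
{"api": "apply_moves", "payload": {
  "rows": [
    [-35.8,30.5,0,0,0,0],
    [-35.8,30.5,0,0,0,0],
    [-35.8,30.5,0,0,0,0],
    [-35.8,30.5,0,0,0,0],
    [0,0,0,0,0,0]
  ]
}}

```text
time: 13.28
tool_pos: [620.7, 107.3, 178.9]
tcp_rot: [-180.0, 0.0, 88.5]
ft_force: [-0.6, 0.4, -0.2]
finger_gap: 21.4
grip_force: 24.8
```

```bash
cat >> h.py <<'E'
def wells(w,c=(619,14),a=88.8):
    # circles: core-top points, hole centres by fitting gap
    m=(w[...,2]>28.5)&(w[...,2]<34)&(np.hypot(w[...,0]-c[0],w[...,1]-c[1])<60)
    q=w[m][:,:2]
    from scipy.optimize import minimize
    g=np.stack(np.meshgrid(np.arange(-9,9.1,.5),np.arange(-9,9.1,.5)),-1).reshape(-1,2)
    t=np.radians(a);ax=np.array([np.cos(t),np.sin(t)])
    for sg in(22,-22):
        o=np.array(c)+sg*ax
        n=np.array([(np.hypot(*(q-o-e).T)<15.5).sum() for e in g])
        b=g[n<=n.min()+2]; print('well',np.round(o+b.mean(0),1),'min',n.min(),'cand',len(b),b.std(0).round(1))
E
python3 - <<'E'
from h import *
st();s,p,d=snap('wrist','w4.png');w=cloud('wrist',s,d)
for t in T[6:8]: print(t[0],fit(w,*t[1:]))
print(fit(w,(619,14),60,28.5,34)); wells(w)
E
```

```text
t 13.275 pos [620.7 107.3 178.9] rot [-1.7999e+02  5.0000e-02  8.8520e+01] F [-0.6  0.4 -0.2] gap 21.4 grip 24.8 q [ 5.2 13.7 83.8 -0.  82.5  6.6]
base {'n': 2268, 'c': array([618.8,  14.8]), 'med': array([619.4,  64.1,  23.3], dtype=float32), 'size': array([125.4,  82.1]), 'long_ang': 88.4}
core {'n': 1057, 'c': array([618.6,  13.8]), 'med': array([622.8, -16.8,  31.3], dtype=float32), 'size': array([97.8, 52. ]), 'long_ang': 88.1}
{'n': 1049, 'c': array([618.6,  13.8]), 'med': array([622.8, -17.1,  31.3], dtype=float32), 'size': array([97.8, 52. ]), 'long_ang': 88.1}
well [617.8  35.3] min 0 cand 991 [4.  5.3]
well [617.7  -3.9] min 0 cand 379 [2.5 3. ]
```

View pics/w4.png

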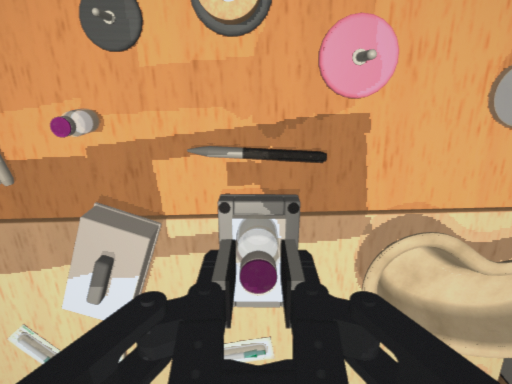

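The vial is held upright at (258,260), over the edge of the cooler at (259,250). The second vial is at (72,123) and the cover at (110,262), both undisturbed.

Run:
```python
from h import *
plan((619.4,36.3,110,88.3),(619.4,36.3,60,88.3,25),(619.4,36.3,37,88.3,12))
```

```text
[[-24.2,0.5,23,0,0,0.002],[-24.2,0.5,22.9,0,0,0.002],[-24.2,0.6,23,0,0,0.002],[0,0,25,0,0,-0.0],[0,0,25,0,0,-0.0]]
[[0,0,11.5,0,0,-0.0],[0,0,11.5,0,0,-0.0],[0,0,0,0,0,0],[0,0,0,0,0,0],[0,0,0,0,0,0]]
```

Request:
{"api": "apply_moves", "payload": {
  "rows": [
    [-24.2,0.5,23,0,0,0.004],
    [-24.2,0.5,23,0,0,0],
    [-22.6,0.5,23,0,0,0],
    [0,0,25,0,0,0],
    [0,0,10,0,0,0]
  ]
}}

```text
time: 13.95
tool_pos: [617.3, 40.3, 73.5]
tcp_rot: [-179.8, -0.0, 88.6]
ft_force: [-0.5, -0.1, -0.4]
finger_gap: 22.1
grip_force: 24.8
```

Request:
{"api": "apply_moves", "payload": {
  "rows": [
    [0,0,0,0,0,0],
    [0,0,0,0,0,0],
    [0,0,0,0,0,0],
    [0,0,0,0,0,0],
    [0,0,0,0,0,0]
  ]
}}

```text
time: 14.58
tool_pos: [619.4, 39.2, 75.8]
tcp_rot: [180.0, -0.0, 88.5]
ft_force: [0.6, -0.3, -0.6]
finger_gap: 21.9
grip_force: 24.8
```

Request:
{"api": "apply_moves", "payload": {
  "rows": [
    [-2.7,0,5,0,0,0],
    [0,0,12,0,0,0],
    [0,0,10,0,0,0],
    [0,0,7,0,0,0],
    [0,0,3,0,0,0]
  ]
}}

```text
time: 15.2
tool_pos: [618.6, 36.6, 37.4]
tcp_rot: [-179.9, -0.0, 88.5]
ft_force: [-0.8, 0.7, -0.4]
finger_gap: 22.3
grip_force: 24.8
```

Request:
{"api": "apply_moves", "payload": {
  "rows": [
    [0,0,1,0,0,0],
    [0,0,0.5,0,0,0],
    [0,0,0,0,0,0],
    [0,0,0,0,0,0],
    [0,0,0,0,0,0]
  ]
}}

```text
time: 15.82
tool_pos: [619.2, 36.6, 37.1]
tcp_rot: [180.0, 0.0, 88.5]
ft_force: [-0.1, 0.3, 0.3]
finger_gap: 21.7
grip_force: 24.8
```

Request:
{"api": "apply_moves", "payload": {
  "rows": [
    [0,0,0,0,0,0],
    [0,0,0,0,0,0],
    [0,0,0,0,0,0],
    [0,0,-10,0,0,0],
    [0,0,-30,0,0,0]
  ],
  "fingers": 45
}}

```text
time: 16.45
tool_pos: [617.5, 36.6, 75.9]
tcp_rot: [-179.8, 0.0, 88.5]
ft_force: [0.0, -0.4, -0.8]
finger_gap: 44.7
grip_force: 0.0
```

Request:
{"api": "apply_moves", "payload": {
  "rows": [
    [0,0,-50,0,0,0],
    [0,0,0,0,0,0],
    [0,0,0,0,0,0],
    [0,0,0,0,0,0],
    [0,0,0,0,0,0]
  ]
}}

```text
time: 17.08
tool_pos: [618.2, 36.6, 125.5]
tcp_rot: [-179.9, -0.0, 88.5]
ft_force: [0.1, 0.0, 0.3]
finger_gap: 45.0
grip_force: 0.0
```

Run:
```python
from h import *
st();s,p,d=snap('top');w=cloud('top',s,d)
print(fit(w,(619,36),20,45,65))
plan((457.4,157,110,88.3),(457.4,157,31,88.3,27))
```

```text
t 17.075 pos [618.2  36.6 125.5] rot [-179.86   -0.     88.51] F [0.1 0.  0.3] gap 45.0 grip 0.0 q [-1.4 14.6 88.5  0.  77.1  0.1]
None
[[23.2,-32.8,3.1,0,0,0.001],[23.2,-32.8,3.2,0,0,0.001],[23.2,-32.9,3.1,0,0,0.001],[23.1,-32.9,3.2,0,0,0.001],[23.2,-32.9,3.1,0,0,0.001]]
[[0,0,26.3,0,0,-0.0],[0,0,26.4,0,0,-0.0],[0,0,26.3,0,0,-0.0],[0,0,0,0,0,0],[0,0,0,0,0,0]]
```

Request:
{"api": "apply_moves", "payload": {
  "rows": [
    [23.2,-32.8,3,0,0,0],
    [23.2,-32.8,3,0,0,0],
    [23.2,-32.8,3,0,0,0],
    [23.2,-32.8,3,0,0,0],
    [23.2,-32.8,3,0,0,0]
  ]
}}

```text
time: 17.75
tool_pos: [456.9, 157.4, 111.4]
tcp_rot: [-180.0, 0.0, 88.5]
ft_force: [-0.1, 0.1, 0.3]
finger_gap: 44.9
grip_force: 0.0
```

Request:
{"api": "apply_moves", "payload": {
  "rows": [
    [0,0,0,0,0,0],
    [0,0,20,0,0,0],
    [0,0,20,0,0,0],
    [0,0,0,0,0,0],
    [0,0,0,0,0,0]
  ]
}}

```text
time: 18.38
tool_pos: [458.9, 156.5, 72.6]
tcp_rot: [180.0, -0.0, 88.5]
ft_force: [0.6, -0.7, 0.3]
finger_gap: 45.1
grip_force: 0.0
```

Run:
```python
from h import *
st();s,p,d=snap('top');w=cloud('top',s,d)
print(fit(w,(619,36),20,45,65))
plan((457.4,157,30.5,88.4,20))
```

```text
t 18.375 pos [458.9 156.5  72.6] rot [179.97  -0.    88.48] F [ 0.6 -0.7  0.3] gap 45.1 grip 0.0 q [ 12.8  -2.5 112.7  -0.   69.7  14.3]
{'n': 31, 'c': array([619.,  36.]), 'med': array([618.4,  35.9,  55.2], dtype=float32), 'size': array([16. , 15.3]), 'long_ang': 25.1}
[[0.1,-0.6,14.1,0,0,0.001],[0.1,-0.6,14.2,0,0,0.001],[0.1,-0.5,14.1,0,0,0.001],[0,0,0,0,0,0],[0,0,0,0,0,0]]
```

Vial one stands in its well at (619, 36) with its top at 55 mm. Now the second vial.

Request:
{"api": "apply_moves", "payload": {
  "rows": [
    [0.3,-0.8,14,0,0,0],
    [0,0,14,0,0,0],
    [0,0,14,0,0,0],
    [0,0,0,0,0,0],
    [0,0,0,0,0,0]
  ]
}}

```text
time: 19.05
tool_pos: [457.4, 157.1, 29.9]
tcp_rot: [-180.0, 0.0, 88.5]
ft_force: [-0.9, 0.4, -0.4]
finger_gap: 44.9
grip_force: 0.0
```

Request:
{"api": "apply_moves", "payload": {
  "rows": [
    [0,0,0,0,0,0],
    [0,0,0,0,0,0],
    [0,0,0,0,0,0],
    [0,0,0,0,0,0],
    [0,0,0,0,0,0]
  ],
  "fingers": 12
}}

```text
time: 19.68
tool_pos: [458.0, 157.2, 30.6]
tcp_rot: [179.9, -0.0, 88.5]
ft_force: [-0.7, 0.1, 5.7]
finger_gap: 21.9
grip_force: 24.7
```

Run:
```python
from h import *
st()
plan((457.4,157,130,88.4),(618,-7.7,130,88.4),(618,-7.7,80,88.4,30))
```

```text
t 19.675 pos [458.  157.2  30.6] rot [ 1.7994e+02 -2.0000e-02  8.8510e+01] F [-0.7  0.1  5.7] gap 21.9 grip 24.7 q [ 12.9   1.1 114.2   0.   64.7  14.4]
[[-0.1,-0.3,-49.7,0,0,0.001],[-0.1,-0.2,-49.7,0,0,0.001],[-32,33,0,0,0,-0.0],[-32,33,0,0,0,-0.0],[-32.1,33,0,0,0,-0.0]]
[[-32,33.1,0,0,0,-0.0],[-32.1,33,0,0,0,-0.0],[0,0,25,0,0,-0.0],[0,0,25,0,0,-0.0],[0,0,0,0,0,0]]
```

Request:
{"api": "apply_moves", "payload": {
  "rows": [
    [0,0,-50,0,0,0],
    [0,0,-50,0,0,0],
    [-32,33,0,0,0,0],
    [-32,33,0,0,0,0],
    [-32,33,0,0,0,0]
  ]
}}

```text
time: 20.3
tool_pos: [554.6, 57.6, 129.8]
tcp_rot: [180.0, -0.0, 88.5]
ft_force: [-0.3, 0.3, -1.1]
finger_gap: 21.7
grip_force: 24.7
```

Request:
{"api": "apply_moves", "payload": {
  "rows": [
    [-32,33,0,0,0,0],
    [-32,33,0,0,0,0],
    [0,0,20,0,0,0],
    [0,0,20,0,0,0],
    [0,0,10,0,0,0]
  ]
}}

```text
time: 20.92
tool_pos: [615.8, -6.0, 77.0]
tcp_rot: [-179.7, -0.0, 88.6]
ft_force: [-0.1, 0.1, -0.1]
finger_gap: 22.1
grip_force: 24.7
```

Request:
{"api": "apply_moves", "payload": {
  "rows": [
    [0,0,0,0,0,0],
    [0,0,0,0,0,0],
    [0,0,0,0,0,0],
    [0,0,0,0,0,0],
    [0,0,0,0,0,0]
  ]
}}

```text
time: 21.55
tool_pos: [618.4, -7.2, 80.3]
tcp_rot: [180.0, 0.0, 88.5]
ft_force: [-0.0, -0.0, -1.0]
finger_gap: 22.0
grip_force: 24.7
```

Request:
{"api": "apply_moves", "payload": {
  "rows": [
    [0,0,12,0,0,0],
    [0,0,12,0,0,0],
    [0,0,10,0,0,0],
    [0,0,6,0,0,0],
    [0,0,3,0,0,0]
  ]
}}

```text
time: 22.18
tool_pos: [617.9, -7.1, 36.6]
tcp_rot: [-179.9, -0.0, 88.5]
ft_force: [-6.0, 0.3, 14.6]
finger_gap: 21.8
grip_force: 26.2
```

Request:
{"api": "apply_moves", "payload": {
  "rows": [
    [0,0,0,0,0,0],
    [0,0,0,0,0,0],
    [0,0,0,0,0,0],
    [0,0,0,0,0,0],
    [0,0,0,0,0,0]
  ],
  "fingers": 45
}}

```text
time: 22.8
tool_pos: [618.2, -7.1, 37.0]
tcp_rot: [180.0, 0.0, 88.5]
ft_force: [0.3, 0.1, -0.6]
finger_gap: 44.7
grip_force: 0.0
```

Run:
```python
from h import *
st()
plan((618,-7.7,100,88.4),(475,60,210,68.8))
```

```text
t 22.8 pos [618.2  -7.1  37. ] rot [179.99   0.    88.51] F [ 0.3  0.1 -0.6] gap 44.7 grip 0.0 q [-5.4 19.9 92.  -0.  68.1 -3.9]
[[-0.3,-0.1,-31.5,0,0,0.001],[-0.3,-0.1,-31.5,0,0,0.001],[15.9,-36.2,-27.5,0,0,0.086],[12.8,-37.4,-27.5,0,0,0.086],[9.5,-38.4,-27.5,0,0,0.086]]
[[6.1,-39.1,-27.5,0,0,0.086],[0,0,0,0,0,0],[0,0,0,0,0,0],[0,0,0,0,0,0],[0,0,0,0,0,0]]
```

Request:
{"api": "apply_moves", "payload": {
  "rows": [
    [0,0,-15,0,0,0],
    [0,0,-45,0,0,0],
    [16,-36,-27.5,0,0,0.086],
    [13,-37,-27.5,0,0,0.086],
    [9.5,-38,-27.5,0,0,0.086]
  ]
}}

```text
time: 23.42
tool_pos: [511.1, 44.1, 181.6]
tcp_rot: [179.9, -0.0, 73.6]
ft_force: [1.0, 0.1, 0.4]
finger_gap: 44.8
grip_force: 0.0
```

Request:
{"api": "apply_moves", "payload": {
  "rows": [
    [6,-39,-27.5,0,0,0.086],
    [0,0,0,0,0,0],
    [0,0,0,0,0,0],
    [0,0,0,0,0,0],
    [0,0,0,0,0,0]
  ]
}}

```text
time: 24.05
tool_pos: [476.1, 59.9, 205.9]
tcp_rot: [-179.9, 0.0, 68.8]
ft_force: [-0.3, 0.9, 0.7]
finger_gap: 45.0
grip_force: 0.0
```

Run:
```python
from h import *
st();s,p,d=snap('wrist','w5.png');w=cloud('wrist',s,d)
for t in T[4:6]: print(t[0],fit(w,*t[1:]))
for c in((619,36),(618,-8)): print('vial',fit(w,c,18,50,60))
print(fit(w,(619,14),60,28.5,34)); 
g=fit(w,*T[5][1:]);a=g['long_ang'];x,y=g['c']
plan((x,y,100,a),(x,y,72,a,30))
```

```text
t 24.05 pos [476.1  59.9 205.9] rot [-1.7989e+02  5.0000e-02  6.8780e+01] F [-0.3  0.9  0.7] gap 45.0 grip 0.0 q [  1.1 -10.6 105.7  -0.   85.1  22.3]
cover {'n': 5893, 'c': array([462.1,   6.9]), 'med': array([464.6,  14.4,  38.3], dtype=float32), 'size': array([113.,  68.]), 'long_ang': 68.4}
grip {'n': 641, 'c': array([462.7,   7.5]), 'med': array([463.2,   9.4,  54.1], dtype=float32), 'size': array([49.6, 13.2]), 'long_ang': 68.8}
vial {'n': 321, 'c': array([618. ,  36.6]), 'med': array([617.5,  37.1,  55.1], dtype=float32), 'size': array([16.9, 16.8]), 'long_ang': -7.3}
vial {'n': 288, 'c': array([616.8,  -7.1]), 'med': array([616.3,  -6.2,  55.1], dtype=float32), 'size': array([16.8, 16.6]), 'long_ang': 76.8}
{'n': 3343, 'c': array([618.6,  14.1]), 'med': array([616.3,  16.8,  31.3], dtype=float32), 'size': array([97.1, 52.8]), 'long_ang': 88.3}
[[-17.9,2.2,35.3,0,0,-0.0],[-17.9,2.2,35.4,0,0,-0.0],[-18,2.1,35.3,0,0,-0.0],[0,0,28,0,0,-0.0],[0,0,0,0,0,0]]
```

View pics/w5.png

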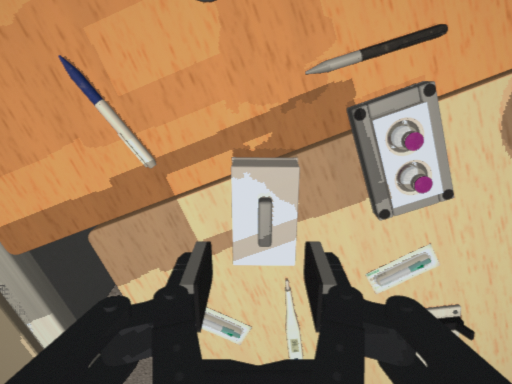

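Both vials stand in their wells at (408,138) and (415,180), tops level at 55 mm. The cover is at (265,210), its bar grip at (264,222).

Request:
{"api": "apply_moves", "payload": {
  "rows": [
    [-17.9,2.2,35,0,0,0],
    [-17.9,2.2,35,0,0,0],
    [-18,2.2,35,0,0,0],
    [0,0,20,0,0,0],
    [0,0,0,0,0,0]
  ]
}}

```text
time: 24.72
tool_pos: [461.0, 7.6, 79.7]
tcp_rot: [-179.7, 0.1, 68.8]
ft_force: [1.0, 0.5, 0.6]
finger_gap: 44.8
grip_force: 0.0
```

Request:
{"api": "apply_moves", "payload": {
  "rows": [
    [0,0,0,0,0,0],
    [0,0,0,0,0,0],
    [0,0,0,0,0,0],
    [0,0,0,0,0,0],
    [0,0,0,0,0,0]
  ]
}}

```text
time: 25.35
tool_pos: [462.9, 7.8, 82.1]
tcp_rot: [180.0, -0.0, 68.8]
ft_force: [-0.8, -0.2, 0.4]
finger_gap: 44.7
grip_force: 0.0
```

Run:
```python
from h import *
st()
plan((462.4,7.3,41,68.6,15))
```

```text
t 25.35 pos [462.9   7.8  82.1] rot [ 1.7998e+02 -1.0000e-02  6.8800e+01] F [-0.8 -0.2  0.4] gap 44.7 grip 0.0 q [ -5.4  -6.8 115.7   0.   71.1  15.8]
[[-0.2,-0.1,13.7,0,0,0.001],[-0.2,-0.1,13.7,0,0,0.001],[-0.3,-0.1,13.7,0,0,0.001],[0,0,0,0,0,0],[0,0,0,0,0,0]]
```

Request:
{"api": "apply_moves", "payload": {
  "rows": [
    [-0.6,0,14,0,0,0],
    [0,0,14,0,0,0],
    [0,0,12.5,0,0,0],
    [0,0,0,0,0,0],
    [0,0,0,0,0,0]
  ]
}}

```text
time: 25.98
tool_pos: [462.7, 7.2, 41.5]
tcp_rot: [-180.0, 0.0, 68.8]
ft_force: [0.5, -0.1, 0.5]
finger_gap: 45.0
grip_force: 0.0
```

Request:
{"api": "apply_moves", "payload": {
  "rows": [
    [0,0,0,0,0,0],
    [0,0,0,0,0,0],
    [0,0,0,0,0,0],
    [0,0,0,0,0,0],
    [0,0,0,0,0,0]
  ],
  "fingers": 5,
  "grip_force": 60
}}

```text
time: 26.6
tool_pos: [463.3, 7.2, 42.1]
tcp_rot: [179.9, -0.0, 68.8]
ft_force: [-1.3, 0.2, 6.1]
finger_gap: 11.9
grip_force: 59.8
```

Run:
```python
from h import *
st()
plan((462.4,7.3,125,68.6),(618.7,14.2,125,88.3))
```

```text
t 26.6 pos [463.3   7.2  42.1] rot [ 1.7993e+02 -2.0000e-02  6.8800e+01] F [-1.3  0.2  6.1] gap 11.9 grip 59.8 q [ -5.5  -3.3 117.1   0.   66.1  15.7]
[[-0.1,-0.4,-41.4,0,0,0.002],[-0.1,-0.4,-41.5,0,0,0.002],[15.9,35.7,0,0,0,-0.086],[12.7,37,0,0,0,-0.086],[9.5,37.9,0,0,0,-0.086]]
[[6.3,38.6,0,0,0,-0.086],[0,0,0,0,0,0],[0,0,0,0,0,0],[0,0,0,0,0,0],[0,0,0,0,0,0]]
```

Request:
{"api": "apply_moves", "payload": {
  "rows": [
    [0,0,-35,0,0,0],
    [0,0,-35,0,0,0],
    [0,0,-25,0,0,0],
    [0,0,0,0,0,0],
    [16,35.5,0,0,0,-0.086]
  ]
}}

```text
time: 27.22
tool_pos: [499.5, 9.4, 134.5]
tcp_rot: [-179.8, 0.0, 73.8]
ft_force: [0.7, -0.0, -1.2]
finger_gap: 12.4
grip_force: 59.0
```

Request:
{"api": "apply_moves", "payload": {
  "rows": [
    [12.7,37,0,0,0,-0.086],
    [9.5,38,0,0,0,-0.086],
    [6.3,38.5,0,0,0,-0.086],
    [0,0,0,0,0,0],
    [0,0,0,0,0,0]
  ]
}}

```text
time: 27.85
tool_pos: [617.2, 15.0, 134.1]
tcp_rot: [-179.8, -0.0, 88.5]
ft_force: [0.7, 0.8, -0.9]
finger_gap: 12.4
grip_force: 59.2
```

Run:
```python
from h import *
st();s,p,d=snap('wrist','w6.png');w=cloud('wrist',s,d);z=s['tool_pos'][2]
print('cover',fit(w,s['tool_pos'][:2],95,z-10,z+2)); print('base',fit(w,(619,14),95,19,27))
plan((618.7,14.2,105,88.3,20))
```

```text
t 27.85 pos [617.2  15.  134.1] rot [-179.79   -0.     88.47] F [ 0.7  0.8 -0.9] gap 12.4 grip 59.2 q [-3.4 13.9 88.3 -0.  78.  -1.8]
cover {'n': 16252, 'c': array([617.1,  14.6]), 'med': array([617.5,  44.4, 130.2], dtype=float32), 'size': array([112.7,  68.3]), 'long_ang': 88.3}
base {'n': 2258, 'c': array([620.4,  69.1]), 'med': array([620.3,  69.4,  23.2], dtype=float32), 'size': array([81.8, 16.1]), 'long_ang': -1.5}
[[-0.4,0.7,14.9,0,0,0.002],[-0.3,0.8,15,0,0,0.002],[0,0,0,0,0,0],[0,0,0,0,0,0],[0,0,0,0,0,0]]
```

View pics/w6.png

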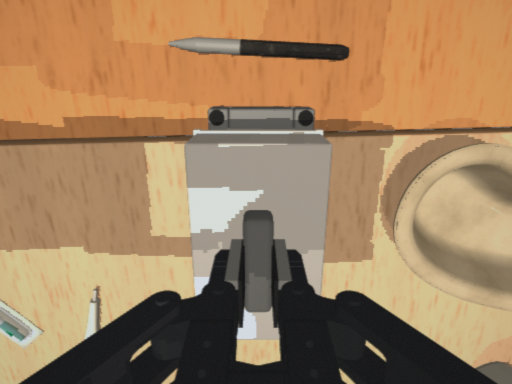

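The cover hangs level at (258,235), lined up with the cooler base showing at (261,116).

Request:
{"api": "apply_moves", "payload": {
  "rows": [
    [-0.5,0.8,12,0,0,0.003],
    [0,0,12,0,0,0],
    [0,0,0,0,0,0],
    [0,0,0,0,0,0],
    [0,0,0,0,0,0]
  ]
}}

```text
time: 28.52
tool_pos: [619.8, 14.4, 113.0]
tcp_rot: [179.9, 0.0, 88.3]
ft_force: [-1.2, 0.0, -0.5]
finger_gap: 12.7
grip_force: 59.2
```

Request:
{"api": "apply_moves", "payload": {
  "rows": [
    [0,-0.8,8,0,0,0],
    [0,0,10,0,0,0],
    [0,0,8,0,0,0],
    [0,0,6,0,0,0],
    [0,0,4,0,0,0]
  ]
}}

```text
time: 29.15
tool_pos: [618.4, 14.4, 75.8]
tcp_rot: [-180.0, -0.0, 88.3]
ft_force: [0.1, -0.6, -0.9]
finger_gap: 11.9
grip_force: 59.2
```

Request:
{"api": "apply_moves", "payload": {
  "rows": [
    [0,0,4,0,0,0],
    [0,0,3,0,0,0],
    [0,0,2,0,0,0],
    [0,0,0,0,0,0],
    [0,0,0,0,0,0]
  ]
}}

```text
time: 29.78
tool_pos: [618.8, 14.4, 67.6]
tcp_rot: [180.0, 0.0, 88.3]
ft_force: [0.1, 0.5, -0.6]
finger_gap: 12.3
grip_force: 59.2
```

Request:
{"api": "apply_moves", "payload": {
  "rows": [
    [0,0,1,0,0,0],
    [0,0,1,0,0,0],
    [0,0,0.5,0,0,0],
    [0,0,0,0,0,0],
    [0,0,0,0,0,0]
  ]
}}

```text
time: 30.4
tool_pos: [618.7, 14.4, 65.3]
tcp_rot: [180.0, 0.0, 88.3]
ft_force: [-3.9, -0.0, 4.2]
finger_gap: 12.4
grip_force: 59.7
```

Request:
{"api": "apply_moves", "payload": {
  "rows": [
    [0,0,0,0,0,0],
    [0,0,0,0,0,0],
    [0,0,0,0,0,0],
    [0,0,0,0,0,0],
    [0,0,0,0,0,0]
  ],
  "fingers": 45
}}

```text
time: 31.02
tool_pos: [618.6, 14.4, 64.9]
tcp_rot: [-180.0, 0.0, 88.3]
ft_force: [-0.5, 0.5, -0.8]
finger_gap: 45.0
grip_force: 0.0
```

Run:
```python
from h import *
st()
plan((618.7,14.2,150,88.3),(560,-80,240,77))
```

```text
t 31.025 pos [618.6  14.4  64.9] rot [-180.      0.     88.34] F [-0.5  0.5 -0.8] gap 45.0 grip 0.0 q [-3.4 18.  91.1 -0.  70.9 -1.7]
[[-0.1,0,-42.5,0,0,0.0],[-0.1,0.1,-42.6,0,0,0.0],[-32,-18.7,-30,0,0,0.066],[-33.1,-16.5,-30,0,0,0.066],[-34.1,-14.3,-30,0,0,0.066]]
```

Request:
{"api": "apply_moves", "payload": {
  "rows": [
    [0,0,-12,0,0,0],
    [0,0,-45,0,0,0],
    [-32,-20,-40,0,0,0.05],
    [-33,-30,-40,0,0,0.05],
    [-34,-40,-30,0,0,0.05]
  ]
}}

```text
time: 31.65
tool_pos: [521.2, -77.1, 235.2]
tcp_rot: [179.8, 0.0, 79.7]
ft_force: [-0.4, -1.6, 1.3]
finger_gap: 45.4
grip_force: 0.0
```

Request:
{"api": "apply_moves", "payload": {
  "rows": [
    [-10,-40,0,0,0,0.05],
    [0,0,0,0,0,0],
    [0,0,0,0,0,0],
    [0,0,0,0,0,0],
    [0,0,0,0,0,0]
  ]
}}

```text
time: 32.28
tool_pos: [480.6, -78.6, 231.8]
tcp_rot: [-180.0, -0.0, 76.9]
ft_force: [-0.2, 0.8, -0.2]
finger_gap: 44.6
grip_force: 0.0
```

Run:
```python
from h import *
st();s,p,d=snap('wrist','w7.png');w=cloud('wrist',s,d)
print('cover',fit(w,(619,14),80,55,68),fit(w,(619,14),60,70,85))
q=models.cut_out('thermometer','wrist')
for r in q:
    x=w[r['pixels']];x=x[np.isfinite(x[:,0])].astype(np.float32);a=cv2.minAreaRect(x[:,:2].copy());print(r['confidence'],len(x),a,np.median(x,0))
print(models.place_of('thermometer','wrist'))
print(fit(w,(605,-263),90,24,42))
s,p,d=snap('top');w=cloud('top',s,d)
print('cover',fit(w,(619,14),80,55,68),fit(w,(619,14),60,70,85))
```

```text
t 32.275 pos [480.6 -78.6 231.8] rot [-179.97   -0.     76.92] F [-0.2  0.8 -0.2] gap 44.6 grip 0.0 q [-15.3 -10.3 102.7   0.   87.6  -2.2]
cover {'n': 6575, 'c': array([617.7,   2.2]), 'med': array([610.2,  -2.4,  61.2], dtype=float32), 'size': array([88.9, 68.8]), 'long_ang': 88.1} {'n': 1178, 'c': array([617.8,  13.4]), 'med': array([616.4,  14.1,  76.8], dtype=float32), 'size': array([49. , 14.3]), 'long_ang': 88.6}
0.71 1184 ((436.2220153808594, -163.11026000976562), (144.592041015625, 19.810482025146484), 75.48834228515625) [ 435.48364  -169.80734    10.573326]
[{'xyz': [438.8, -164.5, 0.8], 'confidence': 0.65}]
{'n': 200, 'c': array([ 614.8, -221.5]), 'med': array([ 634.3, -222.4,   32.8], dtype=float32), 'size': array([56.3, 12.9]), 'long_ang': -14.0}
cover {'n': 720, 'c': array([618.8,  17.6]), 'med': array([617.9,  24.1,  61.3], dtype=float32), 'size': array([103.8,  67.5]), 'long_ang': 88.6} {'n': 98, 'c': array([618.9,  14.4]), 'med': array([618.8,  12.9,  76.9], dtype=float32), 'size': array([47.3, 14.2]), 'long_ang': 88.1}
```

View pics/w7.png

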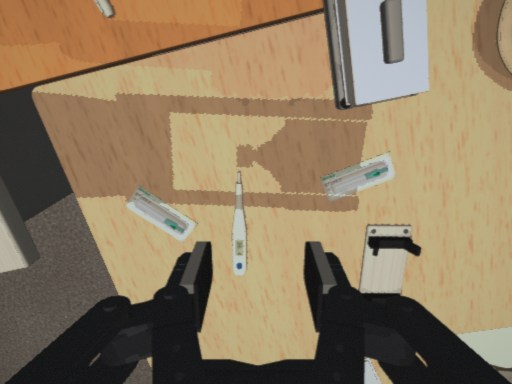

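The cover sits square on the cooler at (385,50), with its top at 61.2 mm as it should be when seated. The thermometer lies at (239,225), tip up, and is clear of the look-alike packs.

Run:
```python
from h import *
s,p,d=snap('wrist');w=cloud('wrist',s,d);m=models.cut_out('thermometer','wrist')[0]['pixels']
q=w[m];q=q[np.isfinite(q[:,0])&(q[:,2]>7)&(q[:,2]<15)]
for a in (75.5,76.3,77.3):
    t=np.radians(a);e=np.array([np.cos(t),np.sin(t)]);n=np.array([e[1],-e[0]])
    l=(q[:,:2]-[436,-161])@e;b=(q[:,:2]-[436,-161])@n
    print(a,'l',l.min().round(1),l.max().round(1),[(k,np.percentile(b[(l>k)&(l<k+20)],[2,98]).round(1).tolist()) for k in(-70,-50,-30,-10,10,30)if ((l>k)&(l<k+20)).sum()>5])
plan((435,-166,60,76.3),(435,-166,30,76.3))
```

```text
75.5 l -68.7 70.1 [(-70, [-7.5, 9.4]), (-50, [-7.5, 10.4]), (-30, [-7.5, 10.1]), (-10, [-7.4, 9.7]), (10, [-5.0, 7.1]), (30, [-3.9, 4.6])]
76.3 l -68.7 70.1 [(-70, [-8.2, 8.5]), (-50, [-8.0, 9.8]), (-30, [-7.8, 9.8]), (-10, [-7.5, 9.7]), (10, [-4.8, 7.3]), (30, [-3.4, 5.1])]
77.3 l -68.6 70.1 [(-70, [-9.2, 7.6]), (-50, [-8.8, 9.2]), (-30, [-8.2, 9.5]), (-10, [-7.6, 9.6]), (10, [-4.5, 7.5]), (30, [-2.8, 5.8])]
[[-23.8,-6,42.9,0,0,0.003],[-23.8,-6,43,0,0,0.003],[-23.9,-5.9,42.9,0,0,0.003],[-23.9,-5.8,43,0,0,0.003],[0,0,30,0,0,-0.002]]
```

Request:
{"api": "apply_moves", "payload": {
  "rows": [
    [-25.5,-5.5,43,0,0,0.003],
    [-25.5,-5.5,43,0,0,0.003],
    [-25.5,-5.5,43,0,0,0.003],
    [-25.5,-5.5,43,0,0,0],
    [0,0,20,0,0,0]
  ]
}}

```text
time: 33.2
tool_pos: [432.6, -173.4, 37.2]
tcp_rot: [-179.8, -0.0, 76.3]
ft_force: [-0.7, 0.6, 0.4]
finger_gap: 45.0
grip_force: 0.0
```

Request:
{"api": "apply_moves", "payload": {
  "rows": [
    [0,0,0,0,0,0],
    [0,0,0,0,0,0],
    [0,0,0,0,0,0],
    [0,0,0,0,0,0],
    [0,0,0,0,0,0]
  ]
}}

```text
time: 33.83
tool_pos: [435.4, -173.0, 40.5]
tcp_rot: [179.9, 0.0, 76.4]
ft_force: [0.3, 0.3, 0.3]
finger_gap: 44.8
grip_force: 0.0
```

Run:
```python
from h import *
st()
plan((434.1,-172.9,3,76.3,14))
```

```text
t 33.825 pos [ 435.4 -173.    40.5] rot [1.7995e+02 1.0000e-02 7.6380e+01] F [0.3 0.3 0.3] gap 44.8 grip 0.0 q [-27.9  -2.3 116.4  -0.   65.9 -14.3]
[[-0.1,-0.4,12.5,0,0,0.0],[-0.1,-0.5,12.5,0,0,0.0],[0,-0.4,12.5,0,0,0.0],[0,0,0,0,0,0],[0,0,0,0,0,0]]
```

Request:
{"api": "apply_moves", "payload": {
  "rows": [
    [0,-1,12,0,0,0],
    [0,0,12,0,0,0],
    [0,0,9,0,0,0],
    [0,0,3.5,0,0,0],
    [0,0,0,0,0,0]
  ]
}}

```text
time: 34.45
tool_pos: [433.8, -172.6, 3.0]
tcp_rot: [-180.0, -0.0, 76.4]
ft_force: [-0.2, -0.5, 0.5]
finger_gap: 45.0
grip_force: 0.0
```

Request:
{"api": "apply_moves", "payload": {
  "rows": [
    [0,0,0,0,0,0],
    [0,0,0,0,0,0],
    [0,0,0,0,0,0],
    [0,0,0,0,0,0],
    [0,0,0,0,0,0]
  ],
  "fingers": 10,
  "grip_force": 25
}}

```text
time: 35.08
tool_pos: [434.6, -173.0, 4.0]
tcp_rot: [179.9, 0.0, 76.4]
ft_force: [0.1, 0.2, 6.3]
finger_gap: 16.8
grip_force: 25.4
```

Run:
```python
from h import *
st()
plan((434.1,-172.9,110,76.3),(602.9,-270.5,110,76.2))
```

```text
t 35.075 pos [ 434.6 -173.     4. ] rot [1.7994e+02 1.0000e-02 7.6360e+01] F [0.1 0.2 6.3] gap 16.8 grip 25.4 q [-28.    1.2 117.3   0.   61.4 -14.4]
[[0,-0.2,-35.3,0,0,0.0],[0,-0.1,-35.4,0,0,0.0],[-0.1,-0.2,-35.3,0,0,0.0],[-13.8,46.8,0,0,0,0.001],[-13.7,46.8,0,0,0,0.001]]
[[-13.6,46.8,0,0,0,0.001],[-13.6,46.7,0,0,0,0.001],[0,0,0,0,0,0],[0,0,0,0,0,0],[0,0,0,0,0,0]]
```

Request:
{"api": "apply_moves", "payload": {
  "rows": [
    [0,0,-25,0,0,0],
    [0,0,-40,0,0,0],
    [0,0,-35,0,0,0],
    [-13.7,46.8,0,0,0,0],
    [-13.7,46.8,0,0,0,0]
  ]
}}

```text
time: 35.7
tool_pos: [519.9, -222.1, 104.6]
tcp_rot: [179.9, 0.0, 76.4]
ft_force: [0.5, -0.0, 0.2]
finger_gap: 17.1
grip_force: 24.8
```

Request:
{"api": "apply_moves", "payload": {
  "rows": [
    [-13.7,46.8,0,0,0,0],
    [-13.7,46.8,0,0,0,0],
    [0,0,0,0,0,0],
    [0,0,0,0,0,0],
    [0,0,0,0,0,0]
  ]
}}

```text
time: 36.33
tool_pos: [602.3, -269.6, 103.7]
tcp_rot: [-180.0, -0.0, 76.4]
ft_force: [0.2, -0.4, 0.6]
finger_gap: 16.6
grip_force: 24.8
```

Run:
```python
from h import *
st();s,p,d=snap('wrist','w8.png');w=cloud('wrist',s,d);z=s['tool_pos'][2]
print('therm held',fit(w,s['tool_pos'][:2]+np.array([8,30]),55,z-3,z+12))
print(fit(w,(614.8,-221.5),45,24,42))
plan((602.9,-270.5,60,76.2,20))
```

```text
t 36.325 pos [ 602.3 -269.6  103.7] rot [-1.7998e+02 -1.0000e-02  7.6370e+01] F [ 0.2 -0.4  0.6] gap 16.6 grip 24.8 q [-28.6  21.6  82.3   0.   76.1 -14.9]
therm held {'n': 6005, 'c': array([ 613.8, -244.4]), 'med': array([ 607.9, -253.6,  110.2], dtype=float32), 'size': array([103.9,  42.1]), 'long_ang': 61.3}
{'n': 627, 'c': array([ 615.2, -222. ]), 'med': array([ 631.6, -221.8,   33.6], dtype=float32), 'size': array([56.4, 12.2]), 'long_ang': -14.0}
[[-0.3,0.2,14.7,0,0,0.001],[-0.2,0.2,14.6,0,0,0.001],[-0.3,0.2,14.7,0,0,0.001],[0,0,0,0,0,0],[0,0,0,0,0,0]]
```

View pics/w8.png

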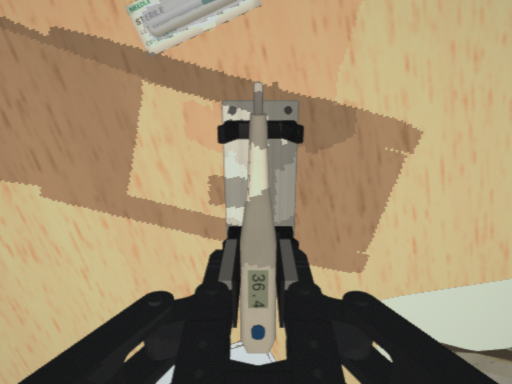

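The thermometer is held level, display up at (258,290), and lined up with the rest; its far saddle is at (260,131). I lower it.

Request:
{"api": "apply_moves", "payload": {
  "rows": [
    [-0.6,0.6,25,0,0,0],
    [0,0,20,0,0,0],
    [0,0,12,0,0,0],
    [0,0,0,0,0,0],
    [0,0,0,0,0,0]
  ]
}}

```text
time: 37.0
tool_pos: [604.0, -271.1, 47.3]
tcp_rot: [179.9, 0.0, 76.4]
ft_force: [-0.3, -0.3, -0.2]
finger_gap: 16.9
grip_force: 24.8
```

Request:
{"api": "apply_moves", "payload": {
  "rows": [
    [0,0,10,0,0,0],
    [0,0,6,0,0,0],
    [0,0,4,0,0,0],
    [0,0,3,0,0,0],
    [0,0,0,0,0,0]
  ]
}}

```text
time: 37.62
tool_pos: [603.4, -270.8, 23.2]
tcp_rot: [-180.0, -0.0, 76.4]
ft_force: [-0.3, -0.1, -0.6]
finger_gap: 16.9
grip_force: 24.8
```

Request:
{"api": "apply_moves", "payload": {
  "rows": [
    [0,0,1,0,0,0],
    [0,0,0.8,0,0,0],
    [0,0,0,0,0,0],
    [0,0,0,0,0,0],
    [0,0,0,0,0,0]
  ]
}}

```text
time: 38.25
tool_pos: [603.6, -270.8, 21.7]
tcp_rot: [180.0, 0.0, 76.4]
ft_force: [-0.7, -0.3, -0.5]
finger_gap: 17.1
grip_force: 24.8
```

Request:
{"api": "apply_moves", "payload": {
  "rows": [
    [0,0,0,0,0,0],
    [0,0,0,0,0,0],
    [0,0,0,0,0,0],
    [0,0,0,0,0,0],
    [0,0,0,0,0,0]
  ],
  "fingers": 40
}}

```text
time: 38.88
tool_pos: [603.5, -270.8, 21.6]
tcp_rot: [-180.0, -0.0, 76.4]
ft_force: [0.4, 0.5, 0.8]
finger_gap: 39.8
grip_force: 0.0
```

Request:
{"api": "apply_moves", "payload": {
  "rows": [
    [0,0,-10,0,0,0],
    [0,0,-30,0,0,0],
    [0,0,-50,0,0,0],
    [20,0,-50,0,0,0],
    [40,0,-50,0,0,0]
  ]
}}

```text
time: 39.5
tool_pos: [617.3, -214.2, 213.2]
tcp_rot: [179.9, 0.0, 76.2]
ft_force: [1.3, 0.4, -1.1]
finger_gap: 40.2
grip_force: 0.0
```

Request:
{"api": "apply_moves", "payload": {
  "rows": [
    [30,-30,-20,0,0,0],
    [0,-20,0,0,0,0],
    [0,0,0,0,0,0],
    [0,0,0,0,0,0],
    [0,0,0,0,0,0]
  ]
}}

```text
time: 40.12
tool_pos: [576.2, -173.0, 230.0]
tcp_rot: [-180.0, -0.0, 76.3]
ft_force: [-0.2, 0.9, -0.2]
finger_gap: 40.2
grip_force: 0.0
```

Run:
```python
from h import *
st();s,p,d=snap('wrist','w9.png');w=cloud('wrist',s,d)
t=np.radians(76.2);e=np.array([np.cos(t),np.sin(t)]);n=np.array([e[1],-e[0]])
l=(w[...,:2]-[604.8,-262.7])@e;b=(w[...,:2]-[604.8,-262.7])@n
for k in range(-90,90,10):
    m=(l>k)&(l<k+10)&(abs(b)<15)&(w[...,2]>14)
    if m.sum()>5: print(k,m.sum(),'z',np.percentile(w[m][:,2],[10,50,90]).round(1),'b',np.percentile(b[m],[3,97]).round(1))
s,p,d=snap('top','top9.png');w=cloud('top',s,d)
print('cover',fit(w,(619,14),80,55,68));print('roll',fit(w,(600,262),45,28,37))
```

```text
t 40.125 pos [ 576.2 -173.   230. ] rot [-1.7997e+02 -1.0000e-02  7.6330e+01] F [-0.2  0.9 -0.2] gap 40.2 grip 0.0 q [-21.6   7.8  85.1   0.   87.2  -7.9]
-70 14 z [26.8 27.8 28.4] b [-5.8 -0.8]
-60 47 z [25.9 27.7 28.9] b [-8.8 -1.1]
-50 87 z [17.  27.  28.7] b [-14.1  -0.6]
-40 79 z [17.2 27.5 28.7] b [-14.2  -0.9]
-30 57 z [26.3 27.9 28.9] b [-8.8 -1.2]
-20 105 z [26.3 27.8 28.9] b [-8.6  9. ]
-10 128 z [26.3 27.7 28.7] b [-8.7  8.4]
0 118 z [25.6 27.6 28.8] b [-7.9  8.2]
10 101 z [25.8 27.6 28.6] b [-6.3  6.3]
20 84 z [25.9 27.4 28.4] b [-5.3  4.9]
30 127 z [17.  26.2 28.1] b [-13.2  13.4]
40 194 z [16.2 17.8 27.8] b [-14.3  14.1]
50 62 z [25.3 27.3 28.3] b [-3.3  3.3]
60 99 z [ 23.7 283.3 290.9] b [-9.3  2.3]
70 1624 z [285.9 288.6 293.7] b [-13.8   3.5]
80 1772 z [278.6 287.3 304.7] b [-14.5  -1.6]
cover {'n': 847, 'c': array([618.7,  14.7]), 'med': array([615.2,  13.4,  61.3], dtype=float32), 'size': array([109.7,  68.9]), 'long_ang': 88.9}
roll {'n': 217, 'c': array([601.1, 260.3]), 'med': array([600.7, 259.8,  33.1], dtype=float32), 'size': array([50.4, 50. ]), 'long_ang': -64.2}
```

View pics/w9.png

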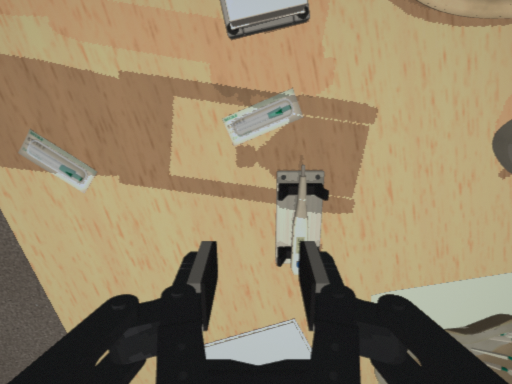

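View pics/top9.png

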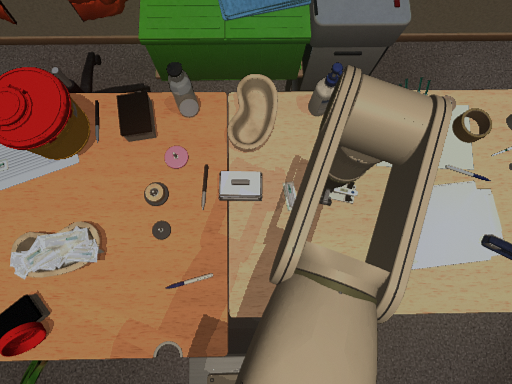

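The thermometer lies level in both notches, from (303,170) to (297,270), with its top near 28–29 mm. In the top view the cover is on the cooler at (241,186) and the roll is on the larger dark stand at (156,194). Everything is let go and the arm is clear.

Run:
```python
from h import *
print(job.hand_in())
```

```text
the job is handed in; nothing more can be done
None
```

I handed the job in at about 40 s: both vials are in the wells under the seated cover, the roll is flat on the larger dark stand, and the thermometer lies display up in its rest, with everything let go; lowering the roll briefly read 38.7 N vertically at the wrist (about 44 N in all), well under that sensor's 120 N limit.

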